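Close the clip-lid food box

ROBOT

A 7-joint arm with a two-finger parallel gripper is mounted at the origin on a cart in front of the work surface, level with it; the furniture and walls round the work are solid. World frame = base frame: x ahead of the robot, y to its left, z up, the work surface at z = 0. Lengths are in m, angles in rad, forces in N, time in s.
With the tool pointing down it reaches from about 0.375 to 0.925 m from the base axis. Payload 3.1 kg.
Tool frame: the origin (TCP) lies on the centre line of the jaws, within the pads' length; the fingertips stand 11 mm ahead of it and the grasp point (between the pads) lies 8 mm behind it; z points along the fingers, y is the line along which they close (so a half turn about z gives the same grasp; the last joint's range is limited). The gripper opens to 85 mm and grips with 20 to 120 N. Pads are 22 mm wide; open, the fingers measure 114 mm over their backs; the gripper's body (76 mm by 85 mm) begins 54 mm behind the grasp point. The pads swing forward as they close: fully open they stand 13 mm farther back than shut.
Start: joints at [-1.434, 0.383, 0.044, 1.598, -0.018, 1.161, -0.05], TCP at [0.151, 0.632, 0.242] pointing down, gripper open.
Joint ranges: [-2.61, 2.61], [-0.41, 2.15], [-1.48, 1.57], [0, 2.5], [-1.57, 4.71], [0.05, 1.97], [-2.85, 2.85]. Speed limits (rad/s): [2.79, 2.79, 3.14, 3.14, 3.14, 3.14, 3.14].

INTERFACE

Orientations are given as a 3x3 rotation matrix whose columns are the frame's x, y, z axes.
In Python, from bench import monitor, imaging, env, finder gives the robot as it stands.
- The arm moves only by the tool jog_arm, never from a script. Its argument "commands" is text: rows parted by semicolons, each of 7 numbers parted by spaces: the shift along the tool's x, y, z in units of 50 mm (1.0 is 50 mm), then the turn, a rotation vector about the tool's x, y, z in units of pi rad (1.0 is pi rad), then the closure, from -1 (fully open) to 1 (shut), so that 0 is half open. A call has 1 to 20 rows; each row shifts and turns the commanded pose from where the row before left it, along the tool's axes as they then stand; what a row does not reach is not made up. A row lasts 1/10 s, in which the tool goes at most 50 mm and 8.59 degrees, less where a joint would pass 70% of its speed; a pose out of reach is approached as far as the arm can. A call with a number of a shift or a turn outside -1 to 1 is refused whole. A call with a gripper value outside its range is refused whole. The fingers move at their own pace and stop on an object; "newtons" is the grip in N (left out, the last holds). Time passes only in rows, so rows that do not move let the fingers close. It gives the time, the measured TCP pose, the force and the opening at its end, in the units of the state.
- monitor.get_obs(): the state, without advancing time (a new reading comes with each control period).
- imaging.snapshot(name): name is "scene" or "top" or "wrist"; returns a dict with "image" (480x640x3 uint8, blue, green, red), "intrinsics" (3x3 intrinsics, pixels), "R" (3x3) and "t" (3): a world point X has camera coordinates R X + t. Camera axes: x right, y down, z forward; pixel columns grow to the right and rows downward; lengths in m; the calibration is good to about 2 mm. The wrist camera is an equidistant fisheye: a pixel r from the principal point sees the ray r / f radians off the axis. A picture is of the moment at which its call begins. There is no depth.
- env.finish_job(): hands the job in, once; it reports no verdict.
Trained networks look in a picture, given as the dict that the camera call returned (one of the last four; its "shot" number tells which), for a name from the list of things; names that differ only in an ending like _2 or _b are one class to them, and where a whole thing is asked for, a point or a joint stands for the part that bears it (a point fixed in the world has none). Each returns a list of dicts, best first, with "conf" (0 to 1); they miss things now and then, are a little off and sometimes report something else, mostly with a low value. They report only what shows in the picture. A call takes as long as a camera call.
- finder.outline_of(picture, target): "region" (480x640 bool, what is visible of it) and "box" ([left, top, right, bottom] in pixels, round what is visible of it).
The state is a dict: "time_s": time; "joints": joint angles; "joint_velocities": joint speeds; "joint_torque": joint torques, N m; "position": TCP position; "tcp_rot": TCP orientation; "force": force on the tool from outside, world axes, zero at the start; "torque": the same for the moment, N m; "finger_gap": finger opening in m.
Only numpy, scipy, OpenCV 4.12 (cv2) and the standard library are available. Lean on these libraries where they do the work, as an engineer would, in place of code of your own. Each camera call takes 0.05 s, during which the arm holds its last target. There are 200 camera calls.

TASK

Close up the white food box: lay its lid on fully home while all four clips still stand open, then snap the four hinged clips down over the lid in opposite-corner order - any clip first, then the one diagonally across from it, then the other two. Leave the other things on the table where they stand.

Things in the scene. Friction and masses are not known exactly. Their poses are not given: they have to be found in the camera images.
- lid_grip (a point): Loose grey lid, 0.18 kg: plate 134 x 184 x 6 mm; below it a skirt 10 mm deep, 116 x 166 mm outside, that fits into the box; on top, in its middle, a bar handle 16 mm wide (x), 70 long (y), 30 tall. This point: centre of the bar, 15 mm above the plate, 31 mm above the skirt's foot. z up, y along bar and lid. It starts flat on the table, skirt down; same either way round.
- box_seat (a point): Where lid_grip (centre of the lid's bar) comes when the lid is fully home: on the box's centre line, 91 mm above the table, the lid's plate resting on the rim and its long side along the box's. Axes as the box's.
- food_box: Open white food box with a fish tin in it, 130 (x) x 180 (y) mm outside, mouth 122 x 172 mm (3 mm play round the lid's skirt), rim 70 mm up. Origin: centre of its underside, on the table; x across it, away from the robot when unturned, y along its long side, z up. It stands fast. Four grey clips are hinged on its long sides, 60 mm either way from the middle.
- clip_front_left (a joint): Hinge angle (rad) of the front left clip: 0 shut (flat over the lid), grows as it opens, to 1.85. It starts open, about upright (1.35 to 1.75), clear of the lid's way down. It stays where it is left above 0.8; from 0.8 down to 0.35 a sprung catch pushes it back (some 4 N at the tab to overcome), below that it snaps shut by itself and stays.
- tab_front_left (a point): Where to push the front left clip: outer face (top when shut), 10 mm from the free end; moves with it. Clip 30 mm wide, 4 thick. Hinge axis along box y at box x = -76, y = +60, z = 66 mm. Shut, the point lies 32 mm inward of and 14.5 above the axis; open, free end up; shut it by pushing this face inward, then down. Its z: out of the face; x: to the free end.
- clip_front_right (a joint): Hinge angle (rad) of the front right clip: 0 shut (flat over the lid), grows as it opens, to 1.85. It starts open, about upright (1.35 to 1.75), clear of the lid's way down. It stays where it is left above 0.8; from 0.8 down to 0.35 a sprung catch pushes it back (some 4 N at the tab to overcome), below that it snaps shut by itself and stays.
- tab_front_right (a point): Where to push the front right clip: outer face (top when shut), 10 mm from the free end; moves with it. Clip 30 mm wide, 4 thick. Hinge axis along box y at box x = -76, y = -60, z = 66 mm. Shut, the point lies 32 mm inward of and 14.5 above the axis; open, free end up; shut it by pushing this face inward, then down. Its z: out of the face; x: to the free end.
- clip_back_left (a joint): Hinge angle (rad) of the back left clip: 0 shut (flat over the lid), grows as it opens, to 1.85. It starts open, about upright (1.35 to 1.75), clear of the lid's way down. It stays where it is left above 0.8; from 0.8 down to 0.35 a sprung catch pushes it back (some 4 N at the tab to overcome), below that it snaps shut by itself and stays.
- tab_back_left (a point): Where to push the back left clip: outer face (top when shut), 10 mm from the free end; moves with it. Clip 30 mm wide, 4 thick. Hinge axis along box y at box x = +76, y = +60, z = 66 mm. Shut, the point lies 32 mm inward of and 14.5 above the axis; open, free end up; shut it by pushing this face inward, then down. Its z: out of the face; x: to the free end.
- clip_back_right (a joint): Hinge angle (rad) of the back right clip: 0 shut (flat over the lid), grows as it opens, to 1.85. It starts open, about upright (1.35 to 1.75), clear of the lid's way down. It stays where it is left above 0.8; from 0.8 down to 0.35 a sprung catch pushes it back (some 4 N at the tab to overcome), below that it snaps shut by itself and stays.
- tab_back_right (a point): Where to push the back right clip: outer face (top when shut), 10 mm from the free end; moves with it. Clip 30 mm wide, 4 thick. Hinge axis along box y at box x = +76, y = -60, z = 66 mm. Shut, the point lies 32 mm inward of and 14.5 above the axis; open, free end up; shut it by pushing this face inward, then down. Its z: out of the face; x: to the free end.
- salt_shaker_mid (a point): Bystander, to be left alone: salt shaker of glass with a grey top, 44 mm across, 90 mm tall. The point is half-way up its middle.
- tin_small_mid (a point): Bystander, to be left alone: small food tin, 58 mm across, 72 mm tall. The point is half-way up its middle.
- egg_timer_mid (a point): Bystander, to be left alone: round clockwork egg timer, 63 mm across, 62 mm tall. The point is half-way up its middle.

How it is judged:
On the way, in this order (a step that is already met when the one before it is completed fails the run):
1. the lid lies fully home on the box, all four clips still open (horizontal distance between lid_grip and box_seat below 0.007 m and z of lid_grip in the frame of box_seat between -0.0025 and 0.0025 m and angle between the x axis of lid_grip and the x axis of box_seat, either way round below 0.08 rad and angle between lid_grip's own z axis and vertical below 0.03 rad and value of joint each of clip_front_left, clip_front_right, clip_back_left, clip_back_right above 0.6 rad), for 0.2 s.
2. two diagonally opposite clips are shut, the other two still open, the lid home (horizontal distance between lid_grip and box_seat below 0.007 m and z of lid_grip in the frame of box_seat between -0.0025 and 0.0025 m and angle between the x axis of lid_grip and the x axis of box_seat, either way round below 0.08 rad and angle between lid_grip's own z axis and vertical below 0.03 rad and ((value of joint each of clip_front_left, clip_back_right below 0.12 rad and value of joint each of clip_front_right, clip_back_left above 0.6 rad) or (value of joint each of clip_front_left, clip_back_right above 0.6 rad and value of joint each of clip_front_right, clip_back_left below 0.12 rad))), for 0.2 s.
At the end, for the whole second after the job is handed in: The lid is home on the box (within 7 mm in the plane, 2.5 mm in height, 0.08 rad in turn, 0.03 rad in tilt), and all four clips are snapped shut (hinge angles below 0.12 rad) (horizontal distance between lid_grip and box_seat below 0.007 m and z of lid_grip in the frame of box_seat between -0.0025 and 0.0025 m and angle between the x axis of lid_grip and the x axis of box_seat, either way round below 0.08 rad and angle between lid_grip's own z axis and vertical below 0.03 rad and value of joint each of clip_front_left, clip_front_right, clip_back_left, clip_back_right below 0.12 rad); the robot touches nothing.
It fails at once if the salt shaker is moved by more than 3 cm (distance of salt_shaker_mid from where it was at the start of the episode above 0.03 m).
It fails at once if the small tin is moved by more than 3 cm (distance of tin_small_mid from where it was at the start of the episode above 0.03 m).
It fails at once if the egg timer is moved by more than 3 cm (distance of egg_timer_mid from where it was at the start of the episode above 0.03 m).
It also fails if it takes over 58 s, if anything falls off the work surface, if the arm or the gripper's body presses on something with over 40 N, if the wrist force passes 120 N, or if a joint passes its speed limit or range.

## Working session

There is one attempt and no reset: what is moved stays moved. The work goes in short steps, Python scripts to look and compute and a tool call to move; the robot and the scene stay as the last step left them, time stands still between calls to the robot, and variables do not carry over. Pictures are saved under pics/ and viewed, on a budget of 10 in all, crops included, one or two more only if the job needs it, and the job is handed in when it is done.

Besides the shell and the picture viewer there is one more tool, called as name(argument=value, ...), one argument or row to a line, values as JSON. jog_arm: Moves the arm, as the interface text tells. Its arguments: {"type":"object","properties":{"commands":{"type":"string"},"newtons":{"type":"number"}},"required":["commands"]}

```bash
mkdir -p pics; cat > h.py <<'E'
import numpy as np, cv2, json
from bench import monitor, imaging, env, finder
def save(p,n): cv2.imwrite('pics/'+n+'.png',p['image'])
E
python3 - <<'E'
from h import *
o=monitor.get_obs(); print(o['time_s'],o['position'],np.round(o['tcp_rot'],3).tolist(),o['finger_gap'])
ps={n:imaging.snapshot(n) for n in('scene','top')}
for n,p in ps.items():
    save(p,n+'0'); print(n,p['intrinsics'].tolist(),np.round(p['R'],4).tolist(),p['t'])
    for t in('lid_grip','food_box','tab_front_left','tab_back_right','salt_shaker_mid','tin_small_mid','egg_timer_mid'):
        for d in finder.outline_of(p,t)[:4]: print(t,round(d['conf'],2),np.round(d['box']).tolist(),int(d['region'].sum()))
E
```

```text
0.0 [0.15100378 0.63127731 0.24088632] [[-0.973, 0.233, -0.0], [0.233, 0.973, -0.003], [-0.0, -0.003, -1.0]] 0.0855393403230972
scene [[601.4218224849842, 0.0, 324.40601381064755], [0.0, 601.4218224849842, 235.1267366044924], [0.0, 0.0, 1.0]] [[0.6231, -0.782, 0.0161], [-0.4441, -0.3707, -0.8157], [0.6438, 0.5011, -0.5783]] [-0.23689103  0.32387412  1.13482986]
lid_grip 0.8 [283.0, 217.0, 365.0, 268.0] 2165
food_box 0.69 [370.0, 230.0, 474.0, 330.0] 5367
food_box 0.62 [420.0, 288.0, 435.0, 308.0] 185
tab_front_left 0.8 [372.0, 264.0, 391.0, 284.0] 227
tab_front_left 0.64 [413.0, 234.0, 427.0, 249.0] 214
tab_back_right 0.71 [207.0, 212.0, 238.0, 243.0] 586
tab_back_right 0.57 [456.0, 250.0, 472.0, 273.0] 224
salt_shaker_mid 0.68 [317.0, 266.0, 335.0, 305.0] 564
salt_shaker_mid 0.65 [372.0, 263.0, 393.0, 285.0] 231
tin_small_mid 0.67 [385.0, 325.0, 413.0, 369.0] 1128
egg_timer_mid 0.96 [210.0, 213.0, 238.0, 241.0] 559
top [[513.4994189730573, 0.0, 313.0440520198023], [0.0, 513.4994189730573, 236.2348050705554], [0.0, 0.0, 1.0]] [[0.024, -0.9997, 0.0022], [-0.9951, -0.0241, -0.0958], [0.0958, 0.0001, -0.9954]] [0.05895585 0.51667972 1.16598755]
lid_grip 0.56 [239.0, 184.0, 321.0, 252.0] 4458
food_box 0.62 [370.0, 180.0, 458.0, 265.0] 4789
food_box 0.44 [384.0, 182.0, 396.0, 198.0] 124
tab_front_left 0.65 [384.0, 255.0, 399.0, 263.0] 102
tab_back_right 0.54 [435.0, 183.0, 452.0, 196.0] 189
salt_shaker_mid 0.78 [332.0, 283.0, 348.0, 303.0] 242
salt_shaker_mid 0.26 [385.0, 255.0, 399.0, 266.0] 131
tin_small_mid 0.79 [428.0, 302.0, 460.0, 334.0] 724
egg_timer_mid 0.69 [166.0, 264.0, 198.0, 292.0] 658
```

```bash
python3 - <<'E'
import cv2
a=cv2.imread('pics/top0.png')[150:350,150:480]; cv2.imwrite('pics/t0c.png',cv2.resize(a,None,fx=2.4,fy=2.4,interpolation=cv2.INTER_CUBIC))
a=cv2.imread('pics/scene0.png')[190:390,190:490]; cv2.imwrite('pics/s0c.png',cv2.resize(a,None,fx=2.6,fy=2.6,interpolation=cv2.INTER_CUBIC))
E
```

```text
(no output)
```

View pics/t0c.png

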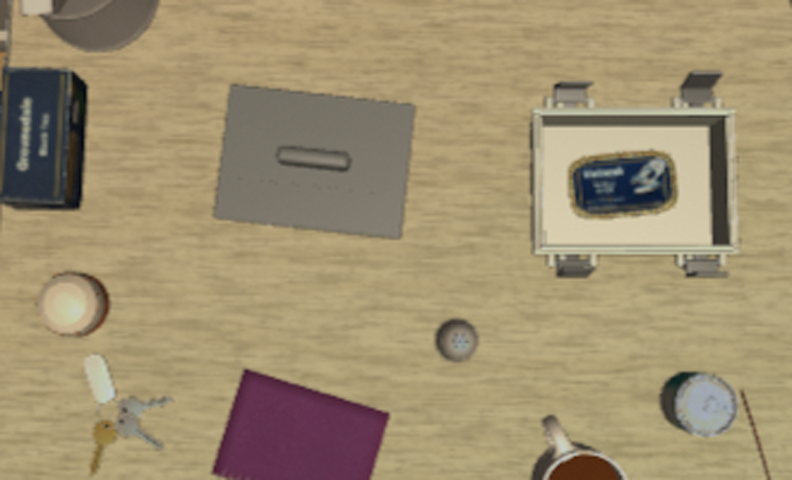

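View pics/s0c.png

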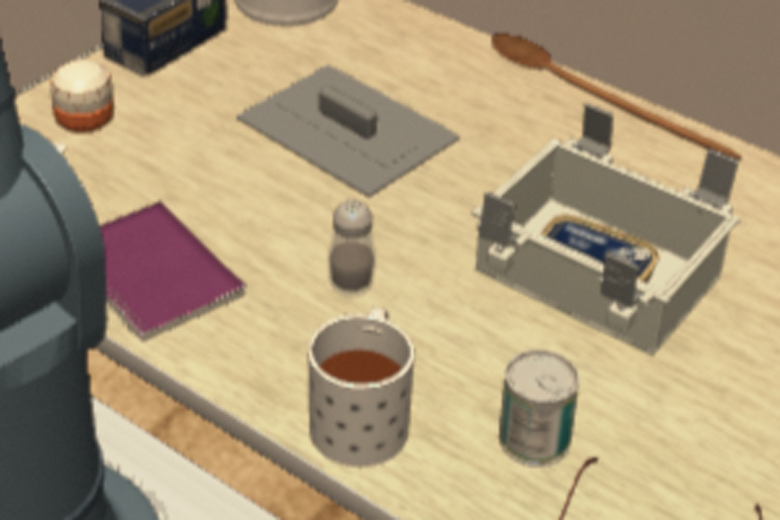

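The top crop shows the lid with corners at (231,85), (414,104), (401,238), (214,218). The box rim corners are (532,108), (737,108), (737,254), (533,254), and all four clips are upright. The scene crop agrees: lid on the left, box on the right, shaker, mug and tin in front.

```bash
cat >> h.py <<'E'
def back(p,uv,z):
    K,R,t=p['intrinsics'],np.array(p['R']),np.array(p['t']); uv=np.atleast_2d(uv).astype(float)
    d=np.c_[uv,np.ones(len(uv))]@np.linalg.inv(K).T@R; c=-R.T@t
    return c+d*((z-c[2])/d[:,2])[:,None]
def proj(p,X):
    x=np.atleast_2d(X)@np.array(p['R']).T+p['t']; x=x@np.array(p['intrinsics']).T; return x[:,:2]/x[:,2:]
def rect(P):
    r=cv2.minAreaRect(P[:,:2].astype(np.float32)*1000); b=cv2.boxPoints(r); e=[b[1]-b[0],b[2]-b[1]]
    l=max(e,key=np.linalg.norm); a=np.arctan2(l[1],l[0]); return np.round(r[0],1),np.round(r[1],1),round((a-np.pi/2+np.pi/2)%np.pi-np.pi/2,4)
E
python3 - <<'E'
from h import *
ps={n:imaging.snapshot(n) for n in('scene','top')}
f=lambda c:(np.array(c)+.5)/2.4-.5+150
g=lambda c:(np.array(c)+.5)/2.6-.5+190
p=ps['top'];s=ps['scene']
for nm,P in(('lidT',back(p,f([(231,85),(414,104),(401,238),(214,218)]),.016)),('lidS',back(s,g([(238,117),(328,66),(459,137),(369,193)]),.0145)),('boxT',back(p,f([(532,108),(737,108),(737,254),(533,254)]),.07))):
    print(nm,np.round(P[:,:2]*1000).tolist(),P[:,:2].mean(0),rect(P))
for n,p in ps.items():
    for t,z in(('lid_grip',.016),('food_box',.07)):
        m=finder.outline_of(p,t)[0]['region']; v,u=np.nonzero(m); print(n,t,rect(back(p,np.c_[u,v],z)))
    for t,z in(('salt_shaker_mid',.045),('tin_small_mid',.036),('egg_timer_mid',.031)):
        d=finder.outline_of(p,t)[0]; v,u=np.nonzero(d['region']); print(n,t,back(p,[u.mean(),v.mean()],z)[0].round(3))
    print(monitor.get_obs()['time_s'])
for t in('tab_front_left','tab_front_right','tab_back_left','tab_back_right'):
  for n,p in ps.items(): print(t,n,[(round(d['conf'],2),np.round(d['box']).tolist()) for d in finder.outline_of(p,t)])
E
```

```text
lidT [[633.0, 232.0], [619.0, 52.0], [487.0, 62.0], [502.0, 244.0]] [0.56000447 0.14772278] (array([560.1, 147.6]), array([182.8, 132.4]), np.float32(-0.0826))
lidS [[503.0, 242.0], [633.0, 232.0], [617.0, 52.0], [490.0, 65.0]] [0.56073189 0.14766563] (array([560.6, 146.9]), array([180.9, 130.6]), np.float32(-0.0809))
boxT [[608.0, -57.0], [612.0, -250.0], [475.0, -249.0], [471.0, -60.0]] [ 0.54157147 -0.15409552] (array([ 541.6, -154.9]), array([137. , 192.7]), np.float32(0.0242))
scene lid_grip (array([556.8, 144.6]), array([187.3, 139.1]), np.float32(-0.0734))
scene food_box (array([ 545.3, -165.3]), array([276.1, 212.7]), np.float32(-1.5352))
scene salt_shaker_mid [0.384 0.003 0.045]
scene tin_small_mid [ 0.337 -0.22   0.036]
scene egg_timer_mid [0.412 0.369 0.031]
1.15
top lid_grip (array([560.5, 146.9]), array([185.2, 136.1]), np.float32(-0.0867))
top food_box (array([ 545.9, -153.1]), array([192.2, 195.7]), np.float32(0.0523))
top salt_shaker_mid [0.389 0.007 0.045]
top tin_small_mid [ 0.336 -0.223  0.036]
top egg_timer_mid [0.415 0.372 0.031]
1.4
tab_front_left scene [(0.62, [374.0, 263.0, 391.0, 287.0]), (0.62, [383.0, 325.0, 414.0, 373.0])]
tab_front_left top [(0.25, [436.0, 258.0, 453.0, 264.0])]
tab_front_right scene [(0.59, [420.0, 288.0, 438.0, 307.0]), (0.28, [375.0, 262.0, 389.0, 285.0]), (0.17, [457.0, 250.0, 472.0, 271.0])]
tab_front_right top []
tab_back_left scene [(0.53, [411.0, 233.0, 426.0, 248.0])]
tab_back_left top [(0.48, [382.0, 185.0, 396.0, 197.0])]
tab_back_right scene [(0.55, [456.0, 249.0, 476.0, 272.0]), (0.39, [283.0, 218.0, 365.0, 267.0])]
tab_back_right top [(0.53, [435.0, 182.0, 451.0, 195.0])]
```

```bash
python3 - <<'E'
from h import *
a=cv2.imread('pics/top0.png')[175:270,362:467]; A=cv2.resize(a,None,fx=5,fy=5,interpolation=cv2.INTER_CUBIC)
b=cv2.imread('pics/scene0.png')[225:335,365:480]; B=cv2.resize(b,None,fx=5,fy=5,interpolation=cv2.INTER_CUBIC)
cv2.imwrite('pics/t1.png',A);cv2.imwrite('pics/s1.png',B);print(A.shape,B.shape)
E
```

```text
(475, 525, 3) (550, 575, 3)
```

View pics/t1.png

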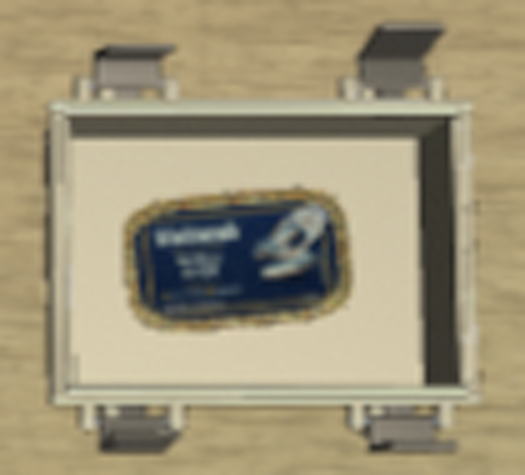

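View pics/s1.png

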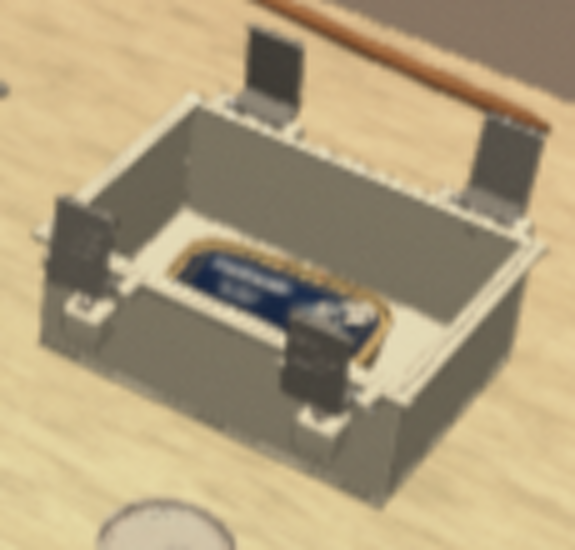

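Top zoom: mouth corners are at about (70,118), (453,118), (461,388), (68,388). The rim carries an outer lip. Scene zoom: box foot corners on the table are at (42,345), (383,506), (510,357).

```bash
python3 - <<'E'
from h import *
ps={n:imaging.snapshot(n) for n in('scene','top')}
f=lambda c,o:(np.array(c)+.5)/5-.5+np.array(o)
p=ps['top'];s=ps['scene']
P=back(p,f([(70,118),(453,118),(461,388),(68,388)],(362,175)),.07); print(np.round(P*1000).tolist(),P.mean(0),rect(P))
Q=back(s,f([(42,345),(383,506),(510,357)],(365,225)),0.0);print(np.round(Q*1000).tolist(),(Q[0]+Q[2])/2, np.linalg.norm(Q[0]-Q[1]),np.linalg.norm(Q[2]-Q[1]), 'yaw',np.arctan2(*(Q[1]-Q[0])[:2]))
E
```

```text
[[600.0, -67.0, 70.0], [604.0, -239.0, 70.0], [483.0, -243.0, 70.0], [478.0, -68.0, 70.0]] [ 0.54132012 -0.15411974  0.07      ] (array([ 541.3, -153.6]), array([121.6, 174.9]), np.float32(0.0242))
[[478.0, -68.0, 0.0], [485.0, -245.0, 0.0], [611.0, -242.0, 0.0]] [ 0.5440613  -0.15481803  0.        ] 0.17773679501510956 0.12582085522727307 yaw 3.1015090737477524
```

jog_arm(
  commands="0 0 0 0 0 -0.05 -1",
)

```text
time_s: 2.0
position: [0.1511, 0.6322, 0.2422]
tcp_rot: [[-0.997, 0.081, 0.0], [0.081, 0.997, -0.0], [-0.0, -0.0, -1.0]]
force: [-1.0, -0.7, -0.3]
finger_gap: 0.0855
```

```bash
cat > plan.py <<'E'
# plan.py rows grip x y z [xdeg [tilt..]] ; plans from the measured pose; tool pointing down, tool-x at world angle xdeg
import sys; from h import *
from scipy.spatial.transform import Rotation as R
def rows(p0,R0,p1,R1,n,g):
    p,r=np.array(p0,float),R.from_matrix(R0); out=[]
    for k in range(n):
        d=np.round(r.inv().apply((np.array(p1)-p)/(n-k))/.05,2)
        w=np.round((r.inv()*R.from_matrix(R1)).as_rotvec()/(n-k)/np.pi,3)
        out.append(' '.join('%g'%(v+0) for v in [*d,*w,g])); p=p+r.apply(d*.05); r=r*R.from_rotvec(w*np.pi)
    return out
def down(deg):
    c,s=np.cos(np.radians(deg)),np.sin(np.radians(deg)); return np.array([[c,s,0],[s,-c,0],[0,0,-1]])
if __name__=='__main__':
    a=[float(v) for v in sys.argv[1:]]; o=monitor.get_obs()
    print('; '.join(rows(o['position'],o['tcp_rot'],a[2:5],down(a[5]),int(a[0]),a[1])))
E
python3 plan.py 14 -1 .56 .147 .25 85.4
```

```text
-0.64 -0.64 -0.01 0 0 0.036 -1; -0.71 -0.57 -0.01 0 0 0.036 -1; -0.77 -0.48 -0.01 0 0 0.036 -1; -0.82 -0.4 -0.01 0 0 0.036 -1; -0.85 -0.3 -0.01 0 0 0.036 -1; -0.88 -0.2 -0.01 0 0 0.036 -1; -0.9 -0.1 -0.01 0 0 0.035 -1; -0.91 0 -0.01 0 0 0.036 -1; -0.9 0.1 -0.01 0 0 0.035 -1; -0.88 0.2 -0.01 0 0 0.036 -1; -0.86 0.3 -0.01 0 0 0.035 -1; -0.82 0.39 -0.01 0 0 0.036 -1; -0.77 0.48 -0.02 0 0 0.035 -1; -0.71 0.55 -0.01 0 0 0.036 -1
```

jog_arm(
  commands="-0.64 -0.64 -0.01 0 0 0.036 -1; -0.71 -0.57 -0.01 0 0 0.036 -1; -0.77 -0.48 -0.01 0 0 0.036 -1; -0.82 -0.4 -0.01 0 0 0.036 -1; -0.85 -0.3 -0.01 0 0 0.036 -1; -0.88 -0.2 -0.01 0 0 0.036 -1; -0.9 -0.1 -0.01 0 0 0.035 -1; -0.91 0 -0.01 0 0 0.036 -1; -0.9 0.1 -0.01 0 0 0.035 -1; -0.88 0.2 -0.01 0 0 0.036 -1; -0.86 0.3 -0.01 0 0 0.035 -1; -0.82 0.39 -0.01 0 0 0.036 -1; -0.77 0.48 -0.02 0 0 0.035 -1; -0.71 0.55 -0.01 0 0 0.036 -1; 0 0 0 0 0 0 -1; 0 0 0 0 0 0 -1",
)

```text
time_s: 3.6
position: [0.5587, 0.1437, 0.2499]
tcp_rot: [[0.088, 0.996, 0.0], [0.996, -0.088, -0.0], [-0.0, 0.0, -1.0]]
force: [-0.7, 0.2, 0.7]
finger_gap: 0.0853
```

```bash
python3 - <<'E'
from h import *
p=imaging.snapshot('wrist');save(p,'w1');print(p['intrinsics'].tolist());c=-np.array(p['R']).T@p['t'];print(c,np.round(p['R'],3).tolist())
d=finder.outline_of(p,'lid_grip');print([(x['conf'],x['box']) for x in d])
print(monitor.get_obs()['joints'])
E
python3 plan.py 7 -1 .542 -.154 .28 91.7
```

```text
[[371.64829954431775, 0.0, 328.59818757646946], [0.0, 371.64829954431775, 241.4307854870978], [0.0, 0.0, 1.0]]
[0.56652297 0.2191531  0.38105796] [[0.996, -0.088, -0.0], [-0.084, -0.952, 0.296], [-0.026, -0.294, -0.955]]
[(0.86, [259.5, 108.1, 395.7, 284.2])]
[-0.81542034  0.26190158  0.5716438   1.79373237 -0.15662225  1.13161663
 -0.27465817]
-0.86 0.03 -0.09 0 0 -0.005 -1; -0.86 0.01 -0.09 0 0 -0.005 -1; -0.86 0 -0.09 0 0 -0.005 -1; -0.86 -0.01 -0.09 0 0 -0.005 -1; -0.86 -0.03 -0.08 0 0 -0.005 -1; -0.86 -0.04 -0.09 0 0 -0.005 -1; -0.86 -0.05 -0.08 0 0 -0.006 -1
```

View pics/w1.png

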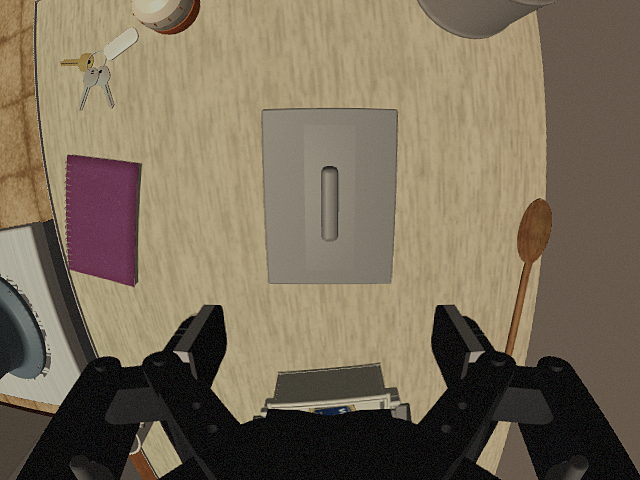

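The wrist view shows the lid straight ahead with corners (262,109), (397,109), (392,283), (268,283). The bar runs from (330,167) to (330,241).

jog_arm(
  commands="-0.86 0.03 -0.09 0 0 -0.005 -1; -0.86 0.01 -0.09 0 0 -0.005 -1; -0.86 0 -0.09 0 0 -0.005 -1; -0.86 -0.01 -0.09 0 0 -0.005 -1; -0.86 -0.03 -0.08 0 0 -0.005 -1; -0.86 -0.04 -0.09 0 0 -0.005 -1; -0.86 -0.05 -0.08 0 0 -0.006 -1; 0 0 0 0 0 0 -1; 0 0 0 0 0 0 -1",
)

```text
time_s: 4.6
position: [0.542, -0.1548, 0.2804]
tcp_rot: [[-0.028, 1.0, 0.0], [1.0, 0.028, 0.001], [0.001, 0.0, -1.0]]
force: [-0.0, 1.1, -0.5]
finger_gap: 0.0855
```

```bash
cat >> h.py <<'E'
def wback(p,uv,z):
    K,R,t=np.array(p['intrinsics']),np.array(p['R']),np.array(p['t']); uv=np.atleast_2d(uv).astype(float)
    d=(uv-K[:2,2])/K[0,0]; r=np.linalg.norm(d,axis=1); D=np.c_[d*(np.sin(r)/r)[:,None],np.cos(r)]@R; c=-R.T@t
    return c+D*((z-c[2])/D[:,2])[:,None]
E
cat >/dev/null; python3 - <<'E'
from h import *
import pickle
p=imaging.snapshot('wrist');save(p,'w2');pickle.dump({k:p[k] for k in('R','t','intrinsics')},open('w2.pkl','wb'))
cv2.imwrite('pics/w2c.png',cv2.resize(p['image'][70:310,210:450],None,fx=2.5,fy=2.5,interpolation=cv2.INTER_CUBIC))
# lid from w1
p1=dict(intrinsics=p['intrinsics'],R=0,t=0)
print(monitor.get_obs()['position'],-np.array(p['R']).T@p['t'],np.round(p['R'],3).tolist())
E
```

```text
[ 0.54245286 -0.1529534   0.28003232] [ 0.54112332 -0.07932221  0.41163883] [[1.0, 0.028, 0.0], [0.027, -0.955, 0.294], [0.009, -0.294, -0.956]]
```

View pics/w2c.png

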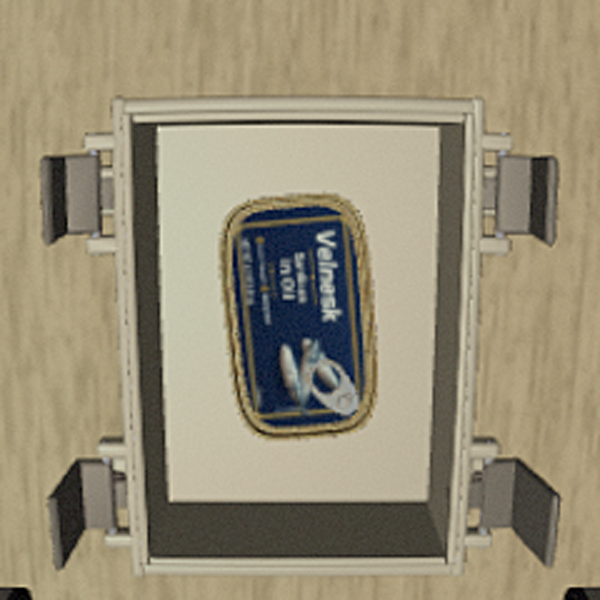

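Wrist crop of the box: mouth corners are at (132,121), (471,121), (450,558), (146,558), and all four clips are upright and clear.

```bash
python3 - <<'E'
from h import *
import pickle
p=pickle.load(open('w2.pkl','rb'))
f=lambda c:(np.array(c)+.5)/2.5-.5+np.array((210,70))
P=wback(p,f([(132,121),(471,121),(450,558),(146,558)]),.07);print(np.round(P*1000,1).tolist(),P.mean(0),rect(P), 'yaws',-np.arctan2(P[0]-P[3],1)[0]/.172,-(P[1]-P[2])[0]/.172,(P[1]-P[0])[1]/.122,(P[2]-P[3])[1]/.122)
# lid from w1 pose
R=np.array([[.996,-.088,0],[-.084,-.952,.296],[-.026,-.294,-.955]]);c=np.array([.56652297,.2191531,.38105796])
q=dict(intrinsics=p['intrinsics'],R=R,t=-R@c)
L=wback(q,[(262,109),(397,109),(392,283),(268,283)],.016);print(np.round(L*1000,1).tolist(),L.mean(0),rect(L))
b=wback(q,[(330,167),(330,241)],.046);print(b,b.mean(0))
E
python3 plan.py 7 -1 .56 .147 .12 85.4
```

```text
[[480.6, -68.5, 70.0], [604.3, -64.9, 70.0], [608.1, -237.7, 70.0], [484.0, -241.2, 70.0]] [ 0.54422522 -0.15306078  0.07      ] (array([ 544.1, -153. ]), array([124.2, 173.6]), np.float32(0.0223)) yaws 0.020013482733428366 0.022389795363957434 0.029925867122933658 0.02882105761905334
[[503.8, 246.6, 16.0], [634.6, 235.1, 16.0], [620.5, 53.7, 16.0], [487.2, 65.5, 16.0]] [0.56150791 0.15024179 0.016     ] (array([561.9, 150.2]), array([181.9, 133.8]), np.float32(-0.0884))
[[0.56466448 0.18552093 0.046     ]
 [0.55860119 0.11612489 0.046     ]] [0.56163283 0.15082291 0.046     ]
0.85 0.08 0.46 0 0 0.005 -1; 0.86 0.06 0.46 0 0 0.005 -1; 0.86 0.05 0.46 0 0 0.005 -1; 0.86 0.04 0.46 0 0 0.005 -1; 0.85 0.02 0.46 0 0 0.005 -1; 0.86 0.01 0.46 0 0 0.005 -1; 0.86 0 0.45 0 -0.001 0.005 -1
```

```bash
python3 plan.py 7 -1 .561 .15 .09 85
```

```text
0.86 0.08 0.54 0 0 0.005 -1; 0.86 0.07 0.55 0 0 0.005 -1; 0.87 0.05 0.54 0 0 0.006 -1; 0.87 0.04 0.55 0 0 0.005 -1; 0.86 0.02 0.54 0 0 0.006 -1; 0.87 0.01 0.55 0 0 0.005 -1; 0.86 -0.01 0.54 0 -0.001 0.006 -1
```

jog_arm(
  commands="0.75 0.07 0.3 0 0 0.005 -1; 0.75 0.06 0.45 0 0 0.005 -1; 0.75 0.05 0.5 0 0 0.005 -1; 0.75 0.04 0.5 0 0 0.005 -1; 0.75 0.03 0.51 0 0 0.005 -1; 0.75 0.01 0.51 0 0 0.005 -1; 0.75 0 0.52 0 0 0.005 -1; 0.8 0 0.51 0 0 0.003 -1; 0 0 0 0 0 0 -1; 0 0 0 0 0 0 -1",
)

```text
time_s: 5.65
position: [0.561, 0.152, 0.0886]
tcp_rot: [[0.082, 0.997, -0.004], [0.997, -0.082, 0.0], [0.0, -0.004, -1.0]]
force: [0.1, -1.0, 0.5]
finger_gap: 0.0853
```

```bash
python3 plan.py 5 -1 .561 .15 .031 85;python3 - <<'E'
from h import *
print(monitor.get_obs()['position'])
E
```

```text
-0.01 0 0.23 0 0 0 -1; -0.01 0 0.23 0 0 0 -1; -0.01 0 0.23 0 0 0.001 -1; 0 0 0.23 -0.001 0 0 -1; -0.01 0.01 0.23 0 0 0.001 -1
[0.56101129 0.15198916 0.08858494]
```

jog_arm(
  commands="-0.02 0 0.24 0 0 0 -1; -0.01 0 0.24 0 0 0 -1; -0.01 0 0.23 0 0 0 -1; 0 0 0.23 0 0 0 -1; 0 0 0.22 0 0 0 -1; 0 0 0 0 0 0 0; 0 0 0 0 0 0 0.5; 0 0 0 0 0 0 1; 0 0 0 0 0 0 1; 0 0 0 0 0 0 1; 0 0 0 0 0 0 1; 0 0 0 0 0 0 1; 0 0 0 0 0 0 1",
  newtons=60,
)

```text
time_s: 6.95
position: [0.5634, 0.1452, 0.0329]
tcp_rot: [[0.091, 0.996, 0.0], [0.996, -0.091, 0.001], [0.001, 0.0, -1.0]]
force: [-1.3, 0.2, 6.4]
finger_gap: 0.0148
```

jog_arm(
  commands="0 0 -0.3 0 0 0 1; 0 0 -0.6 0 0 0 1; 0 0 -0.7 0 0 0 1; 0 0 -0.7 0 0 0 1; 0 0 -0.7 0 0 0 1; 0 0 0 0 0 0 1; 0 0 0 0 0 0 1",
)

```text
time_s: 7.65
position: [0.5634, 0.1449, 0.183]
tcp_rot: [[0.091, 0.996, 0.002], [0.996, -0.091, 0.001], [0.001, 0.001, -1.0]]
force: [-0.5, -0.5, -3.2]
finger_gap: 0.015
```

```bash
python3 - <<'E'
from h import *
import pickle
o=monitor.get_obs();print(o['position'],o['finger_gap'],np.round(o['tcp_rot'],3).tolist(),o['force'],o['torque'])
p=imaging.snapshot('wrist');save(p,'w3');pickle.dump({k:p[k] for k in('R','t','intrinsics')},open('w3.pkl','wb'))
print(-np.array(p['R']).T@p['t'])
o=monitor.get_obs();print(o['position'])
E
python3 plan.py 8 1 .543 -.154 .18 91.5
```

```text
[0.5634128  0.14486237 0.18304035] 0.015035859613273205 [[0.091, 0.996, 0.002], [0.996, -0.091, 0.001], [0.001, 0.001, -1.0]] [-0.50349422 -0.45844677 -3.17925526] [-0.03501361  0.03850453  0.04415139]
[0.57132305 0.22006138 0.31429611]
[0.56213393 0.14473093 0.18146956]
-0.75 0.02 0 0 0 -0.005 1; -0.75 0.01 0 0 0 -0.005 1; -0.75 0 0.01 0 0 -0.005 1; -0.75 -0.02 0 0 0 -0.004 1; -0.75 -0.02 0.01 0 0 -0.005 1; -0.74 -0.04 0 0 0 -0.004 1; -0.75 -0.05 0.01 0 0 -0.005 1; -0.74 -0.05 0 -0.001 0 -0.004 1
```

View pics/w3.png

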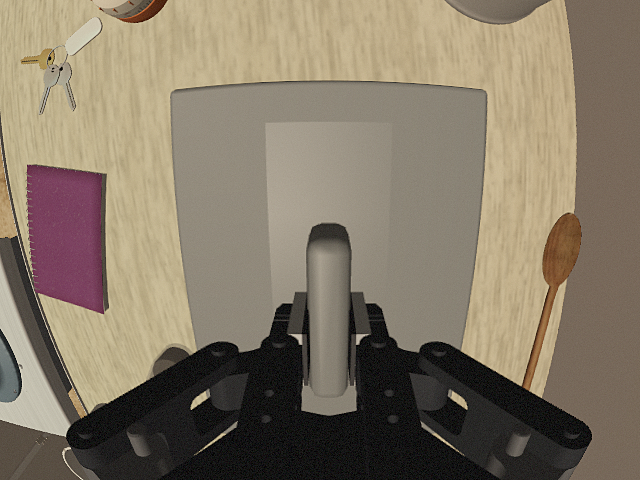

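Lid held, bar between the pads; its far plate corners are at (172,91) and (487,92).

```bash
python3 - <<'E'
from h import *
import pickle
p=pickle.load(open('w3.pkl','rb'))
P=wback(p,[(172,91),(487,92),(189,330),(469,330)],.166);print(P.round(4).tolist());m=(P[0]+P[1])/2;e=P[1]-P[0];print(np.linalg.norm(e));x=e/np.linalg.norm(e);y=np.array([-x[1],x[0],0]);print('yaw',np.arctan2(x[1],x[0]));C=m-.092*y;print('lid',C)
R=np.array(p['R']);c=-R.T@p['t']
# tcp from camera offset (w2: tcp .5422,-.1539 ; cam .5411,-.0793 ; tool x=(-.028,1))
t=lambda a,X: np.array([X@[np.cos(a),np.sin(a)],X@[-np.sin(a),np.cos(a)]])
print('lid-cam in lid frame',t(np.arctan2(x[1],x[0]),(C-c)[:2]),'tcp-cam now',t(-.091,(np.array([.5628,.1448,0])-c)[:2]),'w2 ref',t(.028,np.array([.5422-.5411,-.1539+.0793])))
E
```

```text
[[0.5087, 0.2453, 0.166], [0.6387, 0.2332, 0.166], [0.4958, 0.1359, 0.166], [0.6312, 0.1235, 0.166]]
0.13054837388160534
yaw -0.09336098534305065
lid [0.56511533 0.14766087 0.166     ]
lid-cam in lid frame [ 0.00056888 -0.07266392] tcp-cam now [-0.00164844 -0.0757245 ] w2 ref [-0.00098896 -0.07460155]
```

```bash
python3 plan.py 9 1 .5415 -.156 .18 91.4
```

```text
-0.67 0.02 0 0 0 -0.004 1; -0.67 0.01 0 0 0 -0.004 1; -0.67 0 0 0 0 -0.004 1; -0.67 -0.01 0.01 0 0 -0.004 1; -0.67 -0.02 0 0 0 -0.004 1; -0.67 -0.03 0.01 0 0 -0.004 1; -0.67 -0.04 0 0 0 -0.004 1; -0.67 -0.04 0.01 0 0 -0.004 1; -0.66 -0.06 0 -0.001 0 -0.005 1
```

jog_arm(
  commands="-0.5 0.02 0 0 0 -0.004 1; -0.67 0.01 0 0 0 -0.004 1; -0.67 0 0 0 0 -0.004 1; -0.67 -0.01 0.01 0 0 -0.004 1; -0.67 -0.02 0 0 0 -0.004 1; -0.67 -0.03 0.01 0 0 -0.004 1; -0.67 -0.04 0 0 0 -0.004 1; -0.67 -0.04 0.01 0 0 -0.004 1; -0.5 -0.06 0 0 0 -0.005 1; -0.33 0 0 0 0 0 1; 0 0 0 0 0 0 1; 0 0 0 0 0 0 1; 0 0 0 0 0 0 1",
)

```text
time_s: 9.0
position: [0.5432, -0.1535, 0.1796]
tcp_rot: [[-0.028, 1.0, -0.002], [1.0, 0.028, 0.001], [0.001, -0.002, -1.0]]
force: [0.8, 0.6, -1.7]
finger_gap: 0.0148
```

```bash
cat > rd.py <<'E'
from h import *
P=[];A=[]
for k in range(4):
    imaging.snapshot('top'); o=monitor.get_obs(); P.append(o['position']);A.append(np.degrees(np.arctan2(o['tcp_rot'][1][0],o['tcp_rot'][0][0])))
print(o['time_s'],np.round(P,4).tolist(),np.mean(P,0).round(4),np.round(A,2),np.round(o['force'],1),np.round(o['tcp_rot'],3)[:,2])
E
python3 rd.py
```

```text
9.2 [[0.5434, -0.1534, 0.1799], [0.5436, -0.1536, 0.1802], [0.5437, -0.1539, 0.1804], [0.5437, -0.1543, 0.1806]] [ 0.5436 -0.1538  0.1802] [91.61 91.61 91.6  91.58] [-0.1  1.1 -2.2] [-0.     0.001 -1.   ]
```

jog_arm(
  commands="-0.03 -0.03 0.3 0 0 0 1; 0 0 0.4 0 0 0 1; 0 0 0.4 0 0 0 1; 0 0 0 0 0 0 1; 0 0 0 0 0 0 1; 0 0 0 0 0 0 1",
)

```text
time_s: 9.8
position: [0.5428, -0.1576, 0.1265]
tcp_rot: [[-0.025, 1.0, 0.002], [1.0, 0.025, -0.0], [-0.001, 0.002, -1.0]]
force: [-0.4, 1.1, -2.6]
finger_gap: 0.0146
```

```bash
python3 rd.py; python3 - <<'E'
from h import *
import pickle
p=imaging.snapshot('wrist');save(p,'w4');pickle.dump({k:p[k] for k in('R','t','intrinsics')},open('w4.pkl','wb'))
cv2.imwrite('pics/w4c.png',cv2.resize(p['image'][40:340,130:530],None,fx=2,fy=2,interpolation=cv2.INTER_CUBIC))
E
```

```text
10.0 [[0.543, -0.1577, 0.1269], [0.543, -0.1576, 0.1269], [0.543, -0.1576, 0.1269], [0.5428, -0.1575, 0.1267]] [ 0.5429 -0.1576  0.1269] [91.44 91.44 91.44 91.44] [ 0.1  0.2 -2.3] [ 0.002 -0.    -1.   ]
```

View pics/w4c.png

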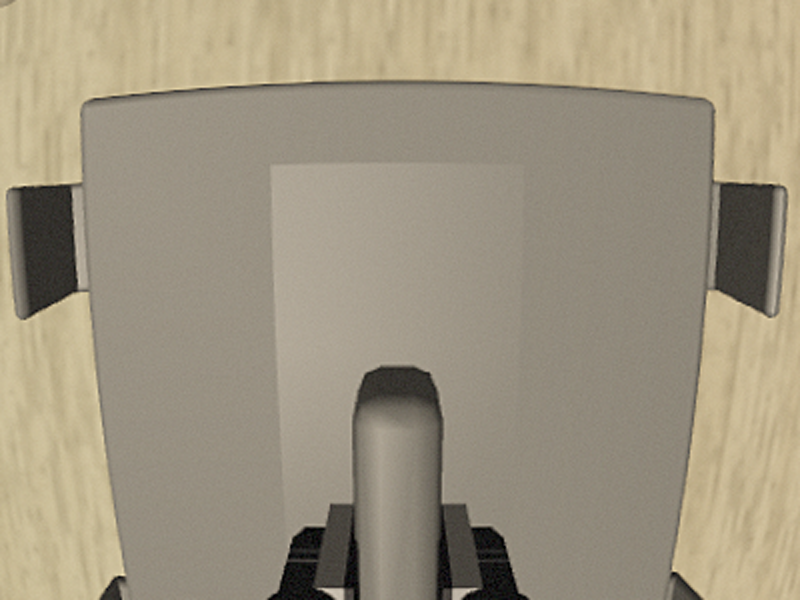

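The lid hovers between the clips; lid far corners are at (83,101) and (714,101). Far clip tips span (8,188)–(22,318) on the left and (786,187)–(778,316) on the right.

```bash
python3 - <<'E'
from h import *
import pickle
p=pickle.load(open('w4.pkl','rb'))
f=lambda c:(np.array(c)+.5)/2-.5+np.array((130,40))
a=np.arctan2(.025,1);M=np.array([[np.cos(a),np.sin(a)],[-np.sin(a),np.cos(a)]])
L=wback(p,f([(83,101),(714,101),(398,82)]),.1115);C=wback(p,f([(8,188),(786,187),(22,318),(778,316)]),.112)
print('lid',L[:,:2].round(4).tolist(),'box frame rel tcp:',((L[:,:2]-[.5429,-.1576])@M.T*1000).round(1).tolist());print('clips',((C[:,:2]-[.5429,-.1576])@M.T*1000).round(1).tolist())
E
```

```text
lid [[0.4773, -0.064], [0.6063, -0.0607], [0.5417, -0.0623]] box frame rel tcp: [[-63.2, 95.2], [65.9, 95.3], [1.1, 95.3]]
clips [[-81.6, 78.5], [83.6, 78.8], [-80.5, 50.1], [84.1, 50.6]]
```

jog_arm(
  commands="0 0 0.1 0 0 0 1; 0 0 0.1 0 0 0 1; 0 0 0.1 0 0 0 1; 0 0 0.1 0 0 0 1; 0 0 0.1 0 0 0 1; 0 0 0.08 0 0 0 1; 0 0 0 0 0 0 1; 0 0 0 0 0 0 1",
)

```text
time_s: 10.85
position: [0.542, -0.1574, 0.0966]
tcp_rot: [[-0.025, 1.0, -0.0], [1.0, 0.025, -0.0], [-0.0, -0.0, -1.0]]
force: [0.2, 0.6, -2.4]
finger_gap: 0.0146
```

jog_arm(
  commands="0 0 0.05 0 0 0 1; 0 0 0.04 0 0 0 1; 0 0 0.03 0 0 0 1; 0 0 0 0 0 0 1; 0 0 0 0 0 0 1",
)

```text
time_s: 11.35
position: [0.5424, -0.1574, 0.0929]
tcp_rot: [[-0.025, 1.0, 0.0], [1.0, 0.025, 0.002], [0.002, 0.0, -1.0]]
force: [-4.2, 1.4, 10.3]
finger_gap: 0.0147
```

jog_arm(
  commands="0 0 -0.02 0 0 0 0; 0 0 0 0 0 0 -0.5; 0 0 0 0 0 0 -0.5; 0 0 0 0 0 0 -0.5; 0 0 -0.3 0 0 0 -0.5; 0 0 -0.8 0 0 0 -0.5; 0 0 -0.8 0 0 0 -0.5; 0 0 -0.9 0 0 0 -0.5; 0 0 -0.9 0 0 0 -0.5; 0 0 0 0 0 0 -0.5; 0 0 0 0 0 0 -0.5",
)

```text
time_s: 12.45
position: [0.5429, -0.1578, 0.279]
tcp_rot: [[-0.025, 1.0, 0.004], [1.0, 0.025, 0.0], [0.0, 0.004, -1.0]]
force: [-0.0, -0.6, -0.0]
finger_gap: 0.064
```

```bash
python3 rd.py; python3 - <<'E'
from h import *
import pickle
p=imaging.snapshot('wrist');save(p,'w5');pickle.dump({k:p[k] for k in('R','t','intrinsics')},open('w5.pkl','wb'))
cv2.imwrite('pics/w5c.png',cv2.resize(p['image'][60:380,130:530],None,fx=1.8,fy=1.8,interpolation=cv2.INTER_CUBIC))
E
```

```text
12.65 [[0.5418, -0.1572, 0.2771], [0.5411, -0.1569, 0.2759], [0.5408, -0.1568, 0.2753], [0.5408, -0.1568, 0.275]] [ 0.5411 -0.1569  0.2758] [91.43 91.44 91.44 91.45] [-0.1  0.3  0.1] [-0.004  0.    -1.   ]
```

View pics/w5c.png

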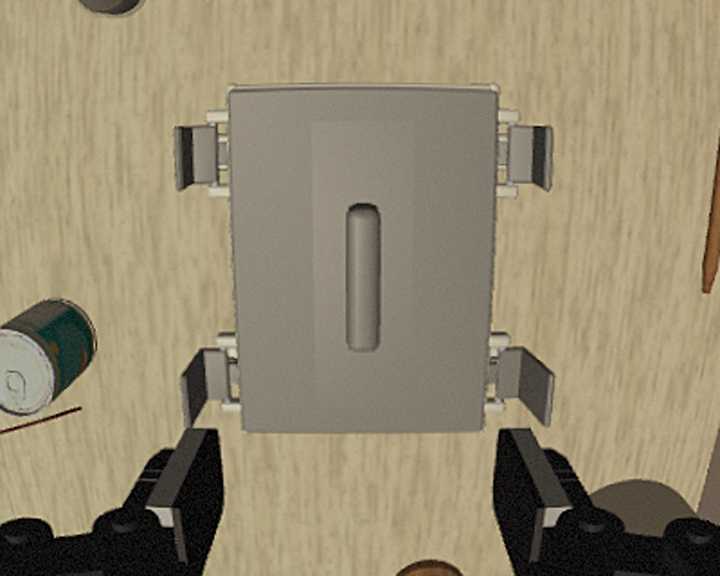

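The lid sits flat on the box with all four clips upright. Corners are at (230,88), (497,88), (484,430), (243,430), and the bar is centred at (363,277). Next: close the gripper and go to the front-left clip.

jog_arm(
  commands="0.32 -0.6 0.4 0 0 0 1; 0.32 -0.6 0.5 0 0 0 1; 0.32 -0.6 0.6 0 0 0 1; 0.32 -0.61 0.64 0 0 0 1; 0 0 0 0 0 0 1; 0 0 0 0 0 0 1; 0 0 0.6 0 0 0 1; 0 0 0.66 0 0 0 1; 0 0 0 0 0 0 1; 0 0 0 0 0 0 1",
)

```text
time_s: 13.7
position: [0.4216, -0.0973, 0.1076]
tcp_rot: [[-0.025, 1.0, 0.001], [1.0, 0.025, -0.002], [-0.002, 0.001, -1.0]]
force: [0.2, -0.0, 0.3]
finger_gap: -0.0
```

```bash
cat >> rd.py <<'E'
m=np.mean(P,0); a=.025; d=m[:2]-[.5432,-.1535]; print('box frame mm',np.round([1000*(d[0]*np.cos(a)+d[1]*np.sin(a)),1000*(-d[0]*np.sin(a)+d[1]*np.cos(a)),m[2]*1000],1),o['finger_gap'])
E
python3 rd.py
```

```text
13.9 [[0.4223, -0.0972, 0.1083], [0.4225, -0.097, 0.1086], [0.4223, -0.0968, 0.1087], [0.4221, -0.0966, 0.1086]] [ 0.4223 -0.0969  0.1086] [91.42 91.42 91.42 91.43] [ 0.2 -0.2 -0.5] [ 0.004  0.    -1.   ]
box frame mm [-119.5   59.6  108.6] 1.4829155944353657e-05
```

Position is as planned; now sweep the clip over.

jog_arm(
  commands="0 0.29 -0.05 0 0 0 1; 0 0.29 -0.05 0 0 0 1; 0 0.2 0.03 0 0 0 1; 0 0.19 0.09 0 0 0 1; 0 0.11 0.1 0 0 0 1; 0 0.08 0.1 0 0 0 1; 0 0.06 0.12 0 0 0 1; 0 0 0 0 0 0 1; 0 0 0 0 0 0 1",
)

```text
time_s: 14.8
position: [0.4808, -0.0948, 0.0914]
tcp_rot: [[-0.025, 1.0, -0.002], [1.0, 0.025, 0.002], [0.003, -0.002, -1.0]]
force: [-5.7, 2.0, 19.2]
finger_gap: -0.0002
```

```bash
python3 rd.py
```

```text
15.0 [[0.4807, -0.0948, 0.0913], [0.4807, -0.0948, 0.0914], [0.4807, -0.0948, 0.0913], [0.4807, -0.0948, 0.0913]] [ 0.4807 -0.0948  0.0913] [91.4  91.41 91.4  91.41] [-6.5  0.8 18.2] [-0.002  0.002 -1.   ]
box frame mm [-61.   60.2  91.3] 0.00021748741276817537
```

jog_arm(
  commands="0 0 -0.3 0 0 0 1; 0 0 -0.6 0 0 0 1; 0 0 -0.8 0 0 0 1; -0.4 0.61 0 0 0 0 1; -0.4 0.61 0 0 0 0 1; -0.4 0.61 0 0 0 0 1; -0.4 0.61 0 0 0 0 1; -0.4 0.61 0 0 0 0 1; -0.4 0.61 0 0 0 0 1; 0 0 0 0 0 0 1; 0 0 0.6 0 0 0 1; 0 0 0.74 0 0 0 1; 0 0 0 0 0 0 1; 0 0 0 0 0 0 1",
)

```text
time_s: 16.4
position: [0.6655, -0.2093, 0.1069]
tcp_rot: [[-0.025, 1.0, -0.003], [1.0, 0.025, 0.001], [0.001, -0.003, -1.0]]
force: [0.1, -0.5, 0.7]
finger_gap: 0.0002
```

```bash
python3 rd.py
```

```text
16.6 [[0.667, -0.2101, 0.1088], [0.6679, -0.2106, 0.1099], [0.6683, -0.2108, 0.1104], [0.6683, -0.2108, 0.1104]] [ 0.6679 -0.2106  0.1099] [91.44 91.44 91.44 91.44] [1.5 0.1 0.9] [ 0.004 -0.001 -1.   ]
box frame mm [123.2 -60.2 109.9] -0.00017639498342277853
```

jog_arm(
  commands="0 -0.3 -0.03 0 0 0 1; 0 -0.3 -0.04 0 0 0 1; 0 -0.2 0.03 0 0 0 1; 0 -0.19 0.09 0 0 0 1; 0 -0.11 0.1 0 0 0 1; 0 -0.08 0.1 0 0 0 1; 0 -0.06 0.12 0 0 0 1; 0 0 0 0 0 0 1; 0 0 0 0 0 0 1; 0 0 0 0 0 0 1",
)

```text
time_s: 17.6
position: [0.6062, -0.2125, 0.0917]
tcp_rot: [[-0.025, 1.0, 0.003], [1.0, 0.025, -0.001], [-0.001, 0.003, -1.0]]
force: [-3.2, 0.6, 9.1]
finger_gap: 0.0001
```

```bash
python3 rd.py
```

```text
17.8 [[0.6062, -0.2125, 0.0916], [0.6062, -0.2125, 0.0917], [0.6062, -0.2125, 0.0917], [0.6061, -0.2125, 0.0917]] [ 0.6062 -0.2125  0.0917] [91.44 91.43 91.44 91.44] [-2.6  0.7  8.8] [ 0.003 -0.001 -1.   ]
box frame mm [ 61.5 -60.5  91.7] 0.00018347746627473305
```

jog_arm(
  commands="0 0 -0.3 0 0 0 1; 0 0 -0.7 0 0 0 1; 0 0 -0.8 0 0 0 1; 0.4 -0.4 -0.6 0 0 0 1; 0.4 -0.4 -0.6 0 0 0 1; 0.4 -0.4 -0.7 0 0 0 1; 0 0 0 0 0 0 1; 0 0 0 0 0 0 1; 0 0 0 0 0 0 1",
)

```text
time_s: 18.7
position: [0.543, -0.1534, 0.2736]
tcp_rot: [[-0.025, 1.0, -0.001], [1.0, 0.025, -0.0], [-0.0, -0.001, -1.0]]
force: [-0.2, -0.8, -0.4]
finger_gap: 0.0
```

```bash
python3 rd.py; python3 - <<'E'
from h import *
p=imaging.snapshot('wrist');save(p,'w6')
cv2.imwrite('pics/w6c.png',cv2.resize(p['image'][60:380,130:530],None,fx=1.8,fy=1.8,interpolation=cv2.INTER_CUBIC))
E
```

```text
18.9 [[0.5428, -0.1536, 0.2731], [0.5428, -0.1537, 0.2728], [0.5428, -0.1538, 0.2728], [0.5429, -0.1538, 0.2729]] [ 0.5429 -0.1537  0.2729] [91.4  91.39 91.37 91.38] [-0.4 -0.9  0.4] [-0.003 -0.001 -1.   ]
box frame mm [-4.000e-01 -2.000e-01  2.729e+02] -0.0002540881772800438
```

View pics/w6c.png

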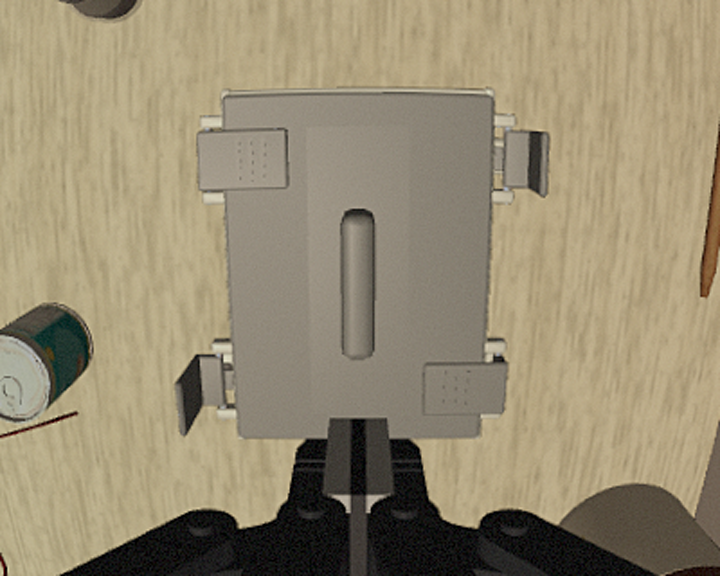

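Front-left (243,160) and back-right (465,388) lie flat over the lid. The other two clips still stand open at (190,395) and (527,160).

jog_arm(
  commands="-0.3 -0.6 0.4 0 0 0 1; -0.3 -0.6 0.5 0 0 0 1; -0.3 -0.6 0.55 0 0 0 1; -0.3 -0.62 0.6 0 0 0 1; 0 0 0 0 0 0 1; 0 0 0.6 0 0 0 1; 0 0 0.65 0 0 0 1; 0 0 0 0 0 0 1; 0 0.29 -0.05 0 0 0 1; 0 0.29 -0.05 0 0 0 1; 0 0.2 0.03 0 0 0 1; 0 0.19 0.09 0 0 0 1; 0 0.11 0.1 0 0 0 1; 0 0.08 0.1 0 0 0 1; 0 0.06 0.12 0 0 0 1; 0 0 0.02 0 0 0 1; 0 0 0 0 0 0 1; 0 0 0 0 0 0 1",
)

```text
time_s: 20.75
position: [0.4859, -0.2148, 0.0916]
tcp_rot: [[-0.025, 1.0, 0.002], [1.0, 0.025, -0.0], [-0.0, 0.002, -1.0]]
force: [2.0, 0.6, 5.3]
finger_gap: -0.0002
```

```bash
python3 rd.py
```

```text
20.95 [[0.4859, -0.2148, 0.0916], [0.4859, -0.2148, 0.0917], [0.4859, -0.2148, 0.0917], [0.4858, -0.2148, 0.0916]] [ 0.4859 -0.2148  0.0916] [91.44 91.45 91.45 91.45] [ 2.3 -0.2  4.1] [ 0.002 -0.    -1.   ]
box frame mm [-58.8 -59.8  91.6] -8.51476083896517e-05
```

jog_arm(
  commands="0 0 -0.3 0 0 0 1; 0 0 -0.6 0 0 0 1; 0 0 -0.8 0 0 0 1; 0.4 0.6 0 0 0 0 1; 0.4 0.6 0 0 0 0 1; 0.4 0.6 0 0 0 0 1; 0.4 0.6 0 0 0 0 1; 0.4 0.6 0 0 0 0 1; 0.4 0.62 0 0 0 0 1; 0 0 0 0 0 0 1; 0 0 0.6 0 0 0 1; 0 0 0.75 0 0 0 1; 0 0 0 0 0 0 1; 0 0 0 0 0 0 1",
)

```text
time_s: 22.35
position: [0.661, -0.0908, 0.1082]
tcp_rot: [[-0.024, 1.0, -0.004], [1.0, 0.024, -0.001], [-0.0, -0.004, -1.0]]
force: [1.2, -0.5, -0.3]
finger_gap: -0.0001
```

```bash
python3 rd.py
```

```text
22.55 [[0.6627, -0.0911, 0.1099], [0.6637, -0.0912, 0.1109], [0.6641, -0.0911, 0.1113], [0.6643, -0.0909, 0.1113]] [ 0.6637 -0.0911  0.1109] [91.39 91.4  91.41 91.42] [0.  0.4 0.1] [ 0.004 -0.    -1.   ]
box frame mm [122.   59.4 110.9] 0.00019263459793348898
```

jog_arm(
  commands="0 -0.3 -0.02 0 0 0 1; 0 -0.3 -0.03 0 0 0 1; 0 -0.2 0.03 0 0 0 1; 0 -0.19 0.09 0 0 0 1; 0 -0.11 0.1 0 0 0 1; 0 -0.08 0.1 0 0 0 1; 0 -0.06 0.12 0 0 0 1; 0 0 0.02 0 0 0 1; 0 0 0 0 0 0 1; 0 0 -0.3 0 0 0 1; 0 0 -0.7 0 0 0 1; 0 0 -0.8 0 0 0 1; -0.4 -0.4 -0.6 0 0 0 1; -0.4 -0.4 -0.6 0 0 0 1; -0.4 -0.4 -0.7 0 0 0 1; 0 0 0 0 0 0 1; 0 0 0 0 0 0 1; 0 0 0 0 0 0 1",
)

```text
time_s: 24.35
position: [0.5422, -0.1515, 0.2718]
tcp_rot: [[-0.027, 1.0, -0.002], [1.0, 0.027, 0.001], [0.001, -0.002, -1.0]]
force: [-0.9, 0.1, -1.3]
finger_gap: -0.0001
```

```bash
python3 rd.py; python3 - <<'E'
from h import *
p=imaging.snapshot('wrist');save(p,'w7')
cv2.imwrite('pics/w7c.png',cv2.resize(p['image'][60:380,130:530],None,fx=1.8,fy=1.8,interpolation=cv2.INTER_CUBIC))
E
```

```text
24.55 [[0.5421, -0.1512, 0.2714], [0.5422, -0.1513, 0.2714], [0.5422, -0.1516, 0.2715], [0.5423, -0.1519, 0.2717]] [ 0.5422 -0.1515  0.2715] [91.59 91.6  91.59 91.57] [ 0.1 -0.1  0.4] [-0.003 -0.    -1.   ]
box frame mm [ -1.    2.  271.5] 0.00016347135733284007
```

View pics/w7c.png

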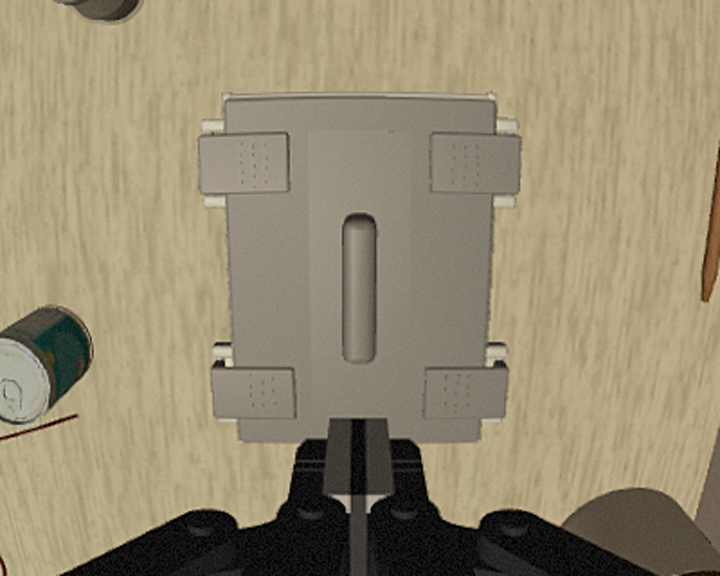

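All four clips lie flat over the lid, at (245,162), (475,162), (255,390) and (465,390). The tin has not moved and the gripper is clear of everything.

```bash
python3 -c "
from bench import env; print(env.finish_job())"
```

```text
the job is handed in; nothing more can be done
None
```

The box is closed and the job was handed in at about 24.6 s of the 58 s allowed. No verdict was reported.

- **What I did:** I laid the lid on fully home with all four clips open. Then I snapped the clips in this order: front-left, back-right, front-right, back-left.
- **Lid check:** the tool height at first contact was 0.0929 m. That is 60 mm above its height when it gripped the lid on the table, which matches the seat.
- **Clip checks:** a wrist picture after the first two clips showed that pair flat and the other two still open. The last picture shows all four flat over the lid. I judged the hinge angles from pictures and from the tool stopping at the shut height on the first three clips, since they can't be read directly. I took no height reading on back-left.
- **Bystanders:** the small tin stood unmoved in the last wrist picture. I never worked near the shaker or egg timer, and I did not measure their positions again at the end.
- **Disagreements:** my position estimates from the top and wrist cameras differed by 1–3 mm. My first measurement of the box came out too large because its rim has an outer lip, so I measured the mouth instead. Tool position readings drifted by 1–2 mm. None of this caused trouble: the lid went in with no contact force until it touched down on the rim.

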